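# Fill the hidden gaps in a covered shaker crate and clamp it

## Robot

A 6-joint arm with a two-finger parallel gripper is mounted at the origin on the work surface. World frame = base frame: x ahead of the robot, y to its left, z up, the work surface at z = 0. Lengths are in m, angles in rad, forces in N, time in s.
With the tool pointing down it reaches from about 0.25 to 0.8 m from the base axis. Payload 8.5 kg.
Tool frame: the origin (TCP) lies at the very end of the fingers, on their centre line; the grasp point (between the pads) lies 19 mm behind it; z points along the fingers, y is the line along which they close (so a half turn about z gives the same grasp; the last joint's range is limited). The gripper opens to 85 mm and grips with 20 to 120 N. Pads are 22 mm wide; open, the fingers measure 114 mm over their backs; the gripper's body (76 mm by 85 mm) begins 54 mm behind the grasp point. The pads swing forward as they close: fully open they stand 13 mm farther back than shut.
Start: joints at [-1.31, 0.238, -0.013, 1.319, 0, 1.571], TCP at [0.135, -0.507, 0.231] pointing down, gripper open.
Joint ranges: [-2.66, 2.66], [-1.03, 1.9], [-1.14, 1.46], [-1.82, 2.27], [-1.45, 1.34], [-3.14, 3.14]. Speed limits (rad/s): [2.22, 2.22, 2.79, 3.14, 3.14, 3.14].

## Interface

Orientations are given as a unit quaternion [x, y, z, w].
In Python, from rig import ctrl gives the robot as it stands.
- The arm moves only by the tool jog_arm, never from a script. Its arguments are lists of equal length, an entry for each row: "linear": the shift along the world's x, y, z in cm, a list of three; "roll": the turn about the world's z in rad. A call has 1 to 8 rows; each row shifts and turns the commanded pose from where the row before left it; what a row does not reach is not made up. A row lasts 1/10 s, in which the tool goes at most 50 mm and 8.59 degrees, less where a joint would pass 70% of its speed; a pose out of reach is approached as far as the arm can. A call is refused whole if a number of a shift passes 5 or a number of a turn 0.15, either way. A call with a gripper value outside its range is refused whole. "fingers" is the closure, from -1 (fully open) to 1 (shut), set as the call begins (left out, the last holds). The fingers move at their own pace and stop on an object; the grip force is fixed at half the most. Time passes only in rows, so rows that do not move let the fingers close. It gives the time, the measured TCP pose, the force, the opening and the grip force at its end, in the units of the state.
- ctrl.observe(): the state, without advancing time (a new reading comes with each control period).
- ctrl.capture(name): name is "scene" or "top" or "wrist"; returns a dict with "frame" (420x560x3 uint8, red, green, blue), "range_z" (420x560 float32, m along the optical axis (not along the pixel's ray), 0 where there is no reading), "mtx" (3x3 intrinsics, pixels), "cam_to_world" (4x4, takes a point from camera to world coordinates); the wrist camera has in their place "tool_from_camera" (4x4, takes a point from camera to tool coordinates, whose origin is the TCP and whose axes are the flange's). Camera axes: x right, y down, z forward; pixel columns grow to the right and rows downward; lengths in m; the calibration is good to about 2 mm. A picture is of the moment at which its call begins: read the wrist's pose just before it.
- ctrl.job_done(): hands the job in; it is judged then, once.
Trained networks look in the newest picture that a camera, given by its name, has taken for a name from the list of things; names that differ only in an ending like _2 or _b are one class to them, and where a whole thing is asked for, a point or a joint stands for the part that bears it (a point fixed in the world has none). Each returns a list of dicts, best first, with "score" (0 to 1); they miss things now and then, are a little off and sometimes report something else, mostly with a low value. They report only what shows in the picture. A call takes as long as a camera call.
- ctrl.trace(label, camera): "region" (420x560 bool, what is visible of it) and "bbox" ([left, top, right, bottom] in pixels, round what is visible of it).
The state is a dict: "t": time; "q": joint angles; "joint_velocities": joint speeds; "tau": joint torques, N m; "position": TCP position; "ee_rot": TCP orientation; "force": force on the tool from outside, world axes, zero at the start; "moment": the same for the moment, N m; "width": finger opening in m; "grip_force": force on a finger pad.
Only numpy, scipy, OpenCV 4.12 (cv2) and the standard library are available. Lean on these libraries where they do the work, as an engineer would, in place of code of your own. Each camera call takes 0.05 s, during which the arm holds its last target. There are 200 camera calls.

## Task

Load the shaker: two of the six covered cells of the blue crate are empty, the other four hold short bottles out of sight under the leaves. Feel for the empty cells by pressing on the leaves, and lower (do not drop) the two tall amber bottles upright through the leaves until each stands on the floor of an empty cell. Only then turn the T-handle clockwise, half a turn at a time from alternate ends as convenient, until it is fully tight; knock over no bottle and leave the tube rack, tip box and beaker alone.

Things in the scene. Friction and masses are not known exactly. Their poses are not given: they have to be found in the camera images.
- shaker: Low white bench shaker, fixed. Its body is 230 mm along its x (115 mm either way) and reaches from +140 to -220 mm along its y; its aluminium platform, 50 mm above the bench, carries a fixed blue crate with the T-handle clamp at the crate's -y end. Origin at bench level under the crate's centre; z up.
- crate (a point): Centre of the blue crate's top face, 136 mm above the bench, axes as the shaker's. Crate 140 mm (x) by 196 mm (y): 2 cells along x, 3 along y, pitch 68 mm in x, 64 mm in y, 4 mm walls between. Each cell is 64 by 60 mm inside; its floor is 54 mm above the bench, 82 mm below the top. Four cells, different ones each time, hold a hidden short bottle 74 mm tall; two are empty.
- clamp (a joint): T-handle of the crate's clamp: a level bar 116 mm over its two coloured ends, on an upright axis; rad, grows clockwise seen from above, starts between 0 and 0.7, hard stop (fully tight) at 4.6. At 0 the red end points along the shaker's +x. Light friction (0.06 N m); stays where it is left, does not rise or sink; a steel jaw below it moves down as it turns.
- clamp_axis (a point): On the T-handle's turning axis, at mid-height of its bar, 166 mm above the bench, 165 mm from the crate's centre along the shaker's -y. The bar is 12 mm thick, the hub under it 22 mm in diameter. Nothing but the bottles' caps stands higher within 100 mm.
- red_end (a point): Centre of the red plastic sleeve (22 mm long, 15 mm thick) on one end of the T-handle's bar, 46 mm from its axis.
- black_end (a point): Centre of the black plastic sleeve (22 mm long, 15 mm thick) on the other end of the T-handle's bar, 46 mm from its axis.
- bottle_a_centre (a point): Centre, half-way up, of tall amber glass bottle A with a paper label and a white screw cap, standing upright on the bench: 130 mm tall, body 48 mm in diameter up to 84 mm, then a shoulder; the cap is 36 mm in diameter and takes the top 30 mm. 150 to 310 g. z points to the cap. In an empty cell it rises 48 mm above the cover.
- bottle_b_centre (a point): Centre, half-way up, of tall amber glass bottle B with a paper label and a white screw cap, standing upright on the bench: 130 mm tall, body 48 mm in diameter up to 84 mm, then a shoulder; the cap is 36 mm in diameter and takes the top 30 mm. 150 to 310 g. z points to the cap. In an empty cell it rises 48 mm above the cover.
- cell0 (a point): Centre of a cell's mouth in the crate's cover, 136 mm above the bench. Two dark steel sprung leaves, hinged on the cell's two x sides, meet here and hide the inside. Over an empty cell they swing down under 2 to 4 N and fold along the sides of a bottle pushed in; over a hidden short bottle they give about 5 mm and stop hard. Shaker frame: x -34, y -64 mm.
- cell1 (a point): Centre of a cell's mouth in the crate's cover, 136 mm above the bench. Two dark steel sprung leaves, hinged on the cell's two x sides, meet here and hide the inside. Over an empty cell they swing down under 2 to 4 N and fold along the sides of a bottle pushed in; over a hidden short bottle they give about 5 mm and stop hard. Shaker frame: x -34, y +0 mm.
- cell2 (a point): Centre of a cell's mouth in the crate's cover, 136 mm above the bench. Two dark steel sprung leaves, hinged on the cell's two x sides, meet here and hide the inside. Over an empty cell they swing down under 2 to 4 N and fold along the sides of a bottle pushed in; over a hidden short bottle they give about 5 mm and stop hard. Shaker frame: x -34, y +64 mm.
- cell3 (a point): Centre of a cell's mouth in the crate's cover, 136 mm above the bench. Two dark steel sprung leaves, hinged on the cell's two x sides, meet here and hide the inside. Over an empty cell they swing down under 2 to 4 N and fold along the sides of a bottle pushed in; over a hidden short bottle they give about 5 mm and stop hard. Shaker frame: x +34, y -64 mm.
- cell4 (a point): Centre of a cell's mouth in the crate's cover, 136 mm above the bench. Two dark steel sprung leaves, hinged on the cell's two x sides, meet here and hide the inside. Over an empty cell they swing down under 2 to 4 N and fold along the sides of a bottle pushed in; over a hidden short bottle they give about 5 mm and stop hard. Shaker frame: x +34, y +0 mm.
- cell5 (a point): Centre of a cell's mouth in the crate's cover, 136 mm above the bench. Two dark steel sprung leaves, hinged on the cell's two x sides, meet here and hide the inside. Over an empty cell they swing down under 2 to 4 N and fold along the sides of a bottle pushed in; over a hidden short bottle they give about 5 mm and stop hard. Shaker frame: x +34, y +64 mm.
- tube_rack: Green microtube rack, 100 by 200 mm, 40 mm high (58 mm with its tubes), loose on the bench; origin under its centre. To be left alone.
- tip_box: Yellow pipette-tip box, 85 by 122 mm, 59 mm high, loose on the bench; origin under its centre. To be left alone.
- beaker: Clear plastic beaker, 90 mm in diameter, 110 mm high, loose on the bench; origin under its centre. To be left alone.

How it is judged:
By the outcome, as a careful person would: the job done as asked, in the order asked, and still so for the second after the job is handed in, with the robot touching nothing.
It also fails if it takes over 72 s, if anything falls off the work surface, if the arm or the gripper's body presses on something with over 40 N, if the wrist force passes 120 N, or if a joint passes its speed limit or range.

## Working session

There is one attempt and no reset: what is moved stays moved. The work goes in short steps, Python scripts to look and compute and a tool call to move; the robot and the scene stay as the last step left them, time stands still between calls to the robot, and variables do not carry over. Pictures are saved under pics/ and viewed, at most 10 in all, crops included, and the job is handed in when it is done.

Besides the shell and the picture viewer there is one more tool, called as name(argument=value, ...), one argument or row to a line, values as JSON. jog_arm: Moves the arm, as the interface text tells. Its arguments: {"type":"object","properties":{"linear":{"type":"array","items":{"type":"array","items":{"type":"number"}}},"roll":{"type":"array","items":{"type":"number"}},"fingers":{"type":"number"}},"required":["linear","roll"]}

```bash
mkdir -p pics; ls; cat > h.py <<'E'
import numpy as np, cv2
from rig import ctrl
def world(c, mask):
    v,u=np.nonzero(mask&(c['range_z']>0)); z=c['range_z'][v,u]; K=c['mtx']
    p=np.stack([(u-K[0,2])*z/K[0,0],(v-K[1,2])*z/K[1,1],z,np.ones_like(z)])
    return (c['cam_to_world']@p)[:3].T
def save(n,f): cv2.imwrite(f'pics/{n}.png',f[:,:,::-1])
E
python3 - <<'E'
from h import *
s=ctrl.observe(); print(s['t'],s['position'],s['ee_rot'],s['force'],s['width'])
ims=[]
for n in ['top','scene']:
    c=ctrl.capture(n); ims.append(c['frame'])
    for l in ['shaker','crate','bottle_a_centre','clamp','red_end','black_end','tube_rack','tip_box','beaker']:
        for r in ctrl.trace(l,n)[:3]:
            if r['score']<.3: continue
            p=world(c,r['region'])
            if len(p)<5: continue
            print(n,l,round(r['score'],2),r['bbox'],np.median(p,0).round(3),np.percentile(p,2,0).round(3),np.percentile(p,98,0).round(3))
    np.savez(f'{n}.npz',**c)
save('top',ims[0]);save('scene',ims[1])
E
```

```text
pics
0.0 [ 0.13526762 -0.5068489   0.23067782] [ 9.91510226e-01  1.30026759e-01 -9.92064777e-05 -7.09127039e-04] [-0.83263918 -0.13610513 -0.05070097] 0.08507293779981545
top shaker 0.81 [188.5, 185.1, 317.2, 272.1] [0.525 0.067 0.054] [ 0.419 -0.099  0.034] [0.641 0.24  0.169]
top crate 0.96 [188.4, 187.3, 319.2, 274.6] [0.525 0.067 0.054] [ 0.417 -0.101  0.032] [0.642 0.241 0.168]
top bottle_a_centre 0.55 [361.7, 190.8, 385.5, 212.6] [ 0.599 -0.258  0.093] [ 0.58  -0.305 -0.001] [ 0.625 -0.242  0.134]
top clamp 0.75 [284.9, 212.5, 311.0, 246.9] [ 0.517 -0.048  0.172] [ 0.479 -0.09   0.165] [ 0.564 -0.017  0.177]
top red_end 0.78 [282.9, 210.9, 316.9, 246.6] [ 0.522 -0.053  0.172] [ 0.482 -0.09   0.167] [ 0.564 -0.019  0.177]
top black_end 0.57 [286.5, 210.2, 314.6, 247.4] [ 0.52  -0.052  0.172] [ 0.482 -0.09   0.165] [ 0.564 -0.019  0.177]
top tube_rack 0.55 [85.6, 186.0, 167.8, 238.6] [0.575 0.434 0.04 ] [0.515 0.338 0.012] [0.636 0.532 0.057]
top tip_box 0.89 [364.8, 141.3, 415.6, 185.3] [ 0.713 -0.326  0.045] [ 0.665 -0.388  0.004] [ 0.763 -0.268  0.062]
top tip_box 0.43 [189.8,
[... 758 characters left out ...]
-0.454  0.113]
scene black_end 0.68 [247.4, 172.3, 265.4, 194.7] [ 0.529 -0.054  0.172] [ 0.31  -0.094 -0.001] [0.571 0.015 0.177]
scene tube_rack 0.59 [361.5, 188.7, 423.8, 214.9] [0.596 0.43  0.04 ] [0.518 0.334 0.005] [0.647 0.528 0.057]
scene tip_box 0.62 [158.6, 257.2, 206.0, 296.5] [ 0.738 -0.336  0.047] [ 0.675 -0.396  0.006] [ 0.774 -0.271  0.064]
scene tip_box 0.42 [237.5, 169.6, 350.3, 245.6] [0.596 0.055 0.066] [ 0.451 -0.103  0.019] [0.652 0.222 0.143]
scene beaker 0.89 [106.1, 200.4, 137.2, 243.2] [ 0.491 -0.494  0.076] [ 0.425 -0.534  0.006] [ 0.513 -0.454  0.114]
scene beaker 0.65 [244.3, 175.3, 263.6, 196.2] [ 0.531 -0.057  0.172] [ 0.34  -0.095  0.003] [ 0.572 -0.     0.177]
```

```bash
python3 - <<'E'
from h import *
c=np.load('top.npz'); f=c['frame']
save('top2',cv2.resize(f[120:330,180:480],(800,560),interpolation=cv2.INTER_CUBIC))
# points grid
p=world(c,np.ones((420,560),bool))
m=(abs(p[:,0]-.53)<.17)&(p[:,1]>-.16)&(p[:,1]<.3)
q=p[m]
for lo,hi,n in[(.13,.142,'crate'),(.045,.056,'plat'),(.16,.18,'bar')]:
    r=q[(q[:,2]>lo)&(q[:,2]<hi)][:,:2].astype(np.float32); print(n,len(r),cv2.minAreaRect(r), np.median(q[(q[:,2]>lo)&(q[:,2]<hi)][:,2]))
# tall things elsewhere, height .11-.14
r=p[(p[:,2]>.12)&(p[:,2]<.14)&~m]
img=np.zeros((420,560),np.uint8)
from scipy.cluster.hierarchy import fcluster,linkage
r=r[np.linalg.norm(r[:,:2],axis=1)>.2]
l=fcluster(linkage(r[:,:2]),.02,'distance')
for k in set(l):
    a=r[l==k]
    if len(a)>20: print(len(a),a.mean(0).round(4),np.ptp(a,axis=0).round(3), cv2.minEnclosingCircle(a[:,:2].astype(np.float32)))
E
```

```text
crate 3722 ((0.5339827537536621, 0.11048747599124908), (0.19643549621105194, 0.14019858837127686), 86.0936508178711) 0.13596191401890945
plat 3973 ((0.530998945236206, 0.07037854939699173), (0.3456442654132843, 0.2185111790895462), 84.68748474121094) 0.05002236928477899
bar 250 ((0.5226821899414062, -0.05475165694952011), (0.020245127379894257, 0.1155095025897026), 46.3496208190918) 0.17152567709761912
144 [ 0.4378 -0.2868  0.1301] [0.035 0.037 0.016] ((0.4372677206993103, -0.28727567195892334), 0.01872256211936474)
145 [ 0.6036 -0.2646  0.1291] [0.033 0.036 0.016] ((0.6041371822357178, -0.2648145258426666), 0.018090691417455673)
```

View pics/top2.png

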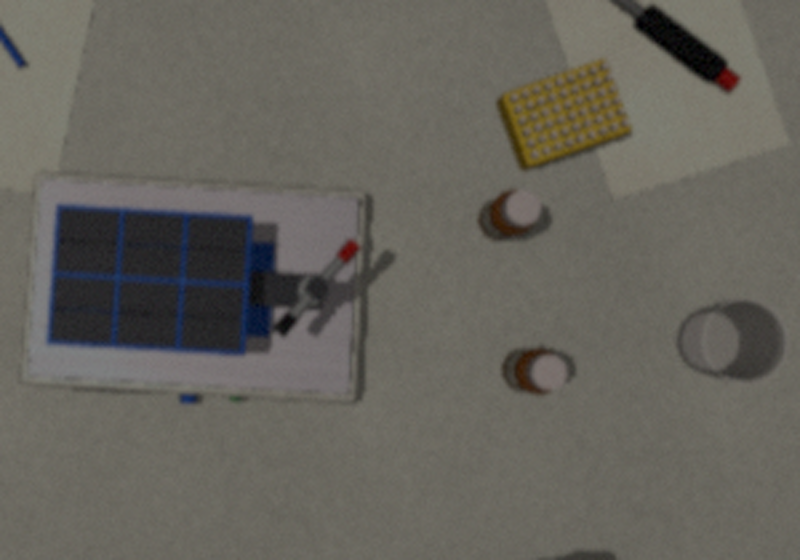

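View pics/scene.png

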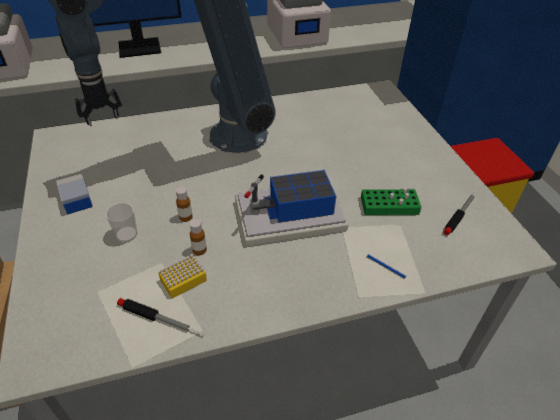

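Top view: the blue crate is on the left with the handle at about (315,290), red end (347,250), black end (286,325). The bottle caps are at (522,208) and (549,372), with the beaker and tip box clear of them. That puts the crate at (0.534, 0.1105) with yaw -0.068 and the clamp axis at (0.5227, -0.0545), which agrees with the stated 165 mm. I'll probe with closed fingers, starting at cell0 (0.4957, 0.049).

jog_arm(
  linear=[
    [2.25,3.5,-0.2],
    [2.25,3.5,-0.2],
    [2.25,3.5,-0.2],
    [2.25,3.5,-0.2],
    [2.25,3.5,-0.2],
    [2.25,3.5,-0.2],
    [2.25,3.5,-0.2],
    [2.25,3.5,-0.2],
  ],
  roll=[-0.04,-0.04,-0.04,-0.04,-0.04,-0.04,-0.04,-0.05],
  fingers=1,
)

```text
t: 1.8
position: [0.316, -0.2258, 0.2154]
ee_rot: [0.999, -0.036, 0.0, 0.0]
force: [-0.1, -1.2, 0.4]
width: -0.0002
grip_force: 0.0
```

jog_arm(
  linear=[
    [2.25,3.5,-0.2],
    [2.25,3.5,-0.2],
    [2.25,3.5,-0.2],
    [2.25,3.5,-0.2],
    [2.25,3.5,-0.2],
    [2.25,3.5,-0.2],
    [2.25,3.5,-0.2],
    [2.3,3.1,-0.2],
  ],
  roll=[0,0,0,0,0,0,0,0],
)

```text
t: 2.6
position: [0.4952, 0.0067, 0.1993]
ee_rot: [1.0, -0.004, -0.0, -0.018]
force: [-0.6, 0.0, -0.7]
width: 0.0002
grip_force: 0.0
```

jog_arm(
  linear=[
    [0,0,0],
    [0,0,0],
  ],
  roll=[0,0],
)

```text
t: 2.8
position: [0.4943, 0.0053, 0.1989]
ee_rot: [1.0, -0.005, -0.001, -0.018]
force: [0.7, -0.0, 0.1]
width: 0.0
grip_force: 0.0
```

```bash
python3 - <<'E'
from h import *
s=ctrl.observe(); print(s['t'],s['position'],s['ee_rot'],s['q'],s['joint_velocities'],s['force'])
E
```

```text
2.8 [0.49426344 0.00532285 0.198909  ] [ 9.99831347e-01 -5.07634061e-03 -6.65481345e-04 -1.76370733e-02] [-0.01111826  0.20036249 -0.14795539  1.22402321  0.03526728  3.14060145] [-0.01491937 -0.0209356  -0.01945919  0.0038414  -0.00325746 -0.00156904] [ 0.66495224 -0.00188169  0.06584802]
```

jog_arm(
  linear=[
    [0,1,0],
    [0,1,0],
    [0,1,0],
    [0,1,0],
    [0,0,0],
    [0,0,0],
    [0,0,0],
    [0,0,0],
  ],
  roll=[0.15,0.15,0.15,0.15,0.15,0.15,0.15,0.15],
)

```text
t: 3.6
position: [0.4936, 0.0444, 0.1996]
ee_rot: [0.827, 0.562, -0.01, -0.014]
force: [0.2, -1.0, -0.0]
width: -0.0
grip_force: 0.0
```

jog_arm(
  linear=[
    [0,0,-1],
    [0,0,-1],
    [0,0,-1],
    [0,0,-1],
    [0,0,-1],
    [0,0,0],
  ],
  roll=[0.15,0.15,0,0,0,0],
)

```text
t: 4.2
position: [0.4936, 0.0449, 0.148]
ee_rot: [0.736, 0.677, -0.013, -0.014]
force: [-0.1, -0.4, -0.3]
width: -0.0001
grip_force: 0.0
```

jog_arm(
  linear=[
    [0.2,0.4,-0.6],
    [0,0,-0.5],
    [0,0,-0.3],
    [0,0,-0.3],
    [0,0,-0.2],
    [0,0,0],
  ],
  roll=[0,0,0,0,0,0],
)

```text
t: 4.8
position: [0.4968, 0.0493, 0.1315]
ee_rot: [0.735, 0.678, -0.012, -0.013]
force: [-2.8, -0.7, 12.4]
width: -0.0001
grip_force: 6.1
```

cell0 resists with 12 N, so it is occupied. Next is cell3.

jog_arm(
  linear=[
    [0,0,2],
    [3.3,-0.2,0],
    [3.4,-0.3,0],
    [0,0,-1.5],
    [0,0,-0.3],
    [0,0,-0.2],
    [0,0,0],
  ],
  roll=[0,0,0,0,0,0,0],
)

```text
t: 5.5
position: [0.5645, 0.044, 0.1317]
ee_rot: [0.735, 0.678, -0.011, -0.012]
force: [2.0, -0.8, 4.8]
width: -0.0001
grip_force: 2.7
```

jog_arm(
  linear=[
    [0,0,2],
    [0.2,3.2,0],
    [0.2,3.2,0],
    [0,0,-1.5],
    [0,0,-0.3],
    [0,0,-0.2],
    [0,0,0],
  ],
  roll=[0,0,0,0,0,0,0],
)

```text
t: 6.2
position: [0.5671, 0.1077, 0.1304]
ee_rot: [0.735, 0.677, -0.012, -0.013]
force: [-0.7, 0.0, 0.8]
width: -0.0
grip_force: 0.4
```

jog_arm(
  linear=[
    [0,0,2],
    [0.2,3.2,0],
    [0.2,3.2,0],
    [0,0,-1.5],
    [0,0,-0.3],
    [0,0,-0.2],
    [0,0,0],
  ],
  roll=[0,0,0,0,0,0,0],
)

```text
t: 6.9
position: [0.5715, 0.1721, 0.1318]
ee_rot: [0.735, 0.677, -0.011, -0.013]
force: [-1.0, 2.2, 5.5]
width: 0.0002
grip_force: 2.4
```

jog_arm(
  linear=[
    [0,0,2],
    [-3.4,0.2,0],
    [-3.4,0.3,0],
    [0,0,-1.5],
    [0,0,-0.3],
    [0,0,-0.2],
    [0,0,0],
  ],
  roll=[0,0,0,0,0,0,0],
)

```text
t: 7.6
position: [0.5041, 0.1767, 0.1305]
ee_rot: [0.735, 0.677, -0.012, -0.013]
force: [-0.6, 0.0, 0.3]
width: -0.0002
grip_force: 0.4
```

jog_arm(
  linear=[
    [0,0,2],
    [-0.2,-3.2,0],
    [-0.2,-3.2,0],
    [0,0,-1.5],
    [0,0,-0.3],
    [0,0,-0.2],
    [0,0,0],
  ],
  roll=[0,0,0,0,0,0,0],
)

```text
t: 8.3
position: [0.5, 0.1125, 0.1316]
ee_rot: [0.735, 0.678, -0.012, -0.012]
force: [-3.2, -5.9, 10.3]
width: 0.0001
grip_force: 4.7
```

Cells 2 and 4 look empty, with under 1 N at the same depth. I'll confirm both by pressing deeper.

jog_arm(
  linear=[
    [0,0,2],
    [0.2,3.2,0],
    [0.2,3.2,0],
    [0,0,-1.7],
    [0,0,-0.6],
    [0,0,-0.6],
    [0,0,0],
  ],
  roll=[0,0,0,0,0,0,0],
)

```text
t: 9.0
position: [0.5031, 0.1769, 0.1208]
ee_rot: [0.735, 0.678, -0.013, -0.013]
force: [-1.9, 1.2, -0.1]
width: -0.0002
grip_force: 1.5
```

jog_arm(
  linear=[
    [0,0,3],
    [3.2,-3.4,0],
    [3.2,-3.4,0],
    [0,0,-1.8],
    [0,0,-0.6],
    [0,0,-0.6],
    [0,0,0],
  ],
  roll=[0,0,0,0,0,0,0],
)

```text
t: 9.7
position: [0.5665, 0.1094, 0.1209]
ee_rot: [0.735, 0.678, -0.013, -0.013]
force: [-2.2, -1.2, -0.1]
width: -0.0001
grip_force: 1.4
```

Cells 2 and 4 are confirmed empty: still about 0 N at 15 mm depth. Moving to the first bottle at (0.4375, -0.287).

jog_arm(
  linear=[
    [0,0,4],
    [0,0,4],
    [-1.4,-4.4,0],
    [-1.4,-4.4,0],
    [-1.4,-4.4,0],
    [-1.4,-4.4,0],
    [-1.4,-4.4,0],
    [-1.4,-4.4,0],
  ],
  roll=[0,0,0,0,0,0,0,0],
  fingers=-1,
)

```text
t: 10.5
position: [0.4827, -0.1556, 0.2022]
ee_rot: [0.735, 0.678, -0.012, -0.013]
force: [0.5, -0.2, -0.7]
width: 0.0852
grip_force: 0.0
```

jog_arm(
  linear=[
    [-1.5,-4.4,0],
    [-1.5,-4.4,0],
    [-1.5,-4.4,0],
    [0,0,0],
    [0,0,0],
  ],
  roll=[0,0,0,0,0],
)

```text
t: 11.0
position: [0.4381, -0.287, 0.2017]
ee_rot: [0.736, 0.677, -0.012, -0.013]
force: [-0.2, 0.7, 0.1]
width: 0.0856
grip_force: 0.0
```

```bash
python3 - <<'E'
from h import *
from scipy.spatial.transform import Rotation as R
s=ctrl.observe(); c=dict(ctrl.capture('wrist')); T=np.eye(4);T[:3,:3]=R.from_quat(s['ee_rot']).as_matrix();T[:3,3]=s['position']
c['cam_to_world']=T@c['tool_from_camera']
print(s['position'],s['q'],s['width'],T[:3,2])
p=world(c,np.ones((420,560),bool)); r=p[(p[:,2]>.122)&(p[:,2]<.14)&(np.hypot(p[:,0]-.4376,p[:,1]+.287)<.05)]
print(len(r),r.mean(0), cv2.minEnclosingCircle(r[:,:2].astype(np.float32)) if len(r) else '')
E
```

```text
[ 0.43814514 -0.28701146  0.2017433 ] [-0.57021141  0.27106293 -0.04532541  1.28541639 -0.01658271  1.08381046] 0.08561988491135085 [-0.0350458   0.00277519 -0.99938185]
1856 [ 0.44043111 -0.28747808  0.12986757] ((0.4404551684856415, -0.28877490758895874), 0.018163027241826057)
```

jog_arm(
  linear=[
    [0.1,-0.1,-3],
    [0,0,-3],
    [0,0,-3],
    [0,0,-1.4],
    [0,0,-0.5],
    [0,0,0],
  ],
  roll=[0,0,0,0,0,0],
)

```text
t: 11.65
position: [0.4399, -0.2865, 0.0922]
ee_rot: [0.734, 0.678, -0.012, -0.013]
force: [-0.1, 0.5, 0.1]
width: 0.0856
grip_force: 0.0
```

jog_arm(
  linear=[
    [0,0,0],
    [0,0,0],
    [0,0,0],
    [0,0,0],
    [0,0,0],
    [0,0,0],
  ],
  roll=[0,0,0,0,0,0],
  fingers=1,
)

```text
t: 12.25
position: [0.4404, -0.2883, 0.0933]
ee_rot: [0.735, 0.678, -0.012, -0.012]
force: [0.4, 1.5, 5.8]
width: 0.0345
grip_force: 59.7
```

jog_arm(
  linear=[
    [0,0,1.5],
    [0,0,3],
    [0,0,4],
    [0,0,4],
    [0,0,4],
    [0,0,3.5],
    [0,1,0],
    [0.6,3.5,0],
  ],
  roll=[0,0,0,0,0,0,0,0],
)

```text
t: 13.05
position: [0.4455, -0.2442, 0.2924]
ee_rot: [0.736, 0.676, -0.012, -0.012]
force: [0.9, 0.2, -2.9]
width: 0.035
grip_force: 60.4
```

jog_arm(
  linear=[
    [0.6,4.2,0],
    [0.6,4.2,0],
    [0.6,4.2,0],
    [0.6,4.2,0],
    [0.6,4.2,0],
    [0.6,4.2,0],
    [0.6,4.2,0],
    [0.6,4.2,0],
  ],
  roll=[0,0,0,0,0,0,0,0],
)

```text
t: 13.85
position: [0.4928, 0.095, 0.2913]
ee_rot: [0.735, 0.678, -0.013, -0.013]
force: [0.8, -0.4, -1.5]
width: 0.0349
grip_force: 60.4
```

jog_arm(
  linear=[
    [0.6,4,0],
    [0.6,3,0],
    [0,1.4,0],
    [0,0,0],
    [0,0,0],
  ],
  roll=[0,0,0,0,0],
)

```text
t: 14.35
position: [0.505, 0.1766, 0.2917]
ee_rot: [0.735, 0.678, -0.013, -0.013]
force: [0.5, -0.5, -1.8]
width: 0.0346
grip_force: 60.4
```

```bash
python3 - <<'E'
from h import *
s=ctrl.observe(); print(s['position'],s['force'],s['width'])
c=ctrl.capture('scene'); f=c['frame']; save('carry',cv2.resize(f[60:270,180:400],(660,630))[:600])
c=ctrl.capture('top'); p=world(c,np.ones((420,560),bool))
for l in ('bottle_a_centre',):
    for r in ctrl.trace(l,'top')[:3]+[]:
        q=world(c,r['region']);print(r['score'],np.median(q,0))
E
```

```text
[0.50496569 0.17663907 0.29173076] [ 0.51809572 -0.45244151 -1.82379914] 0.03464521433140608
0.86 [ 0.59765037 -0.2556663   0.09212513]
0.58 [0.52976205 0.04586594 0.05476343]
```

View pics/carry.png

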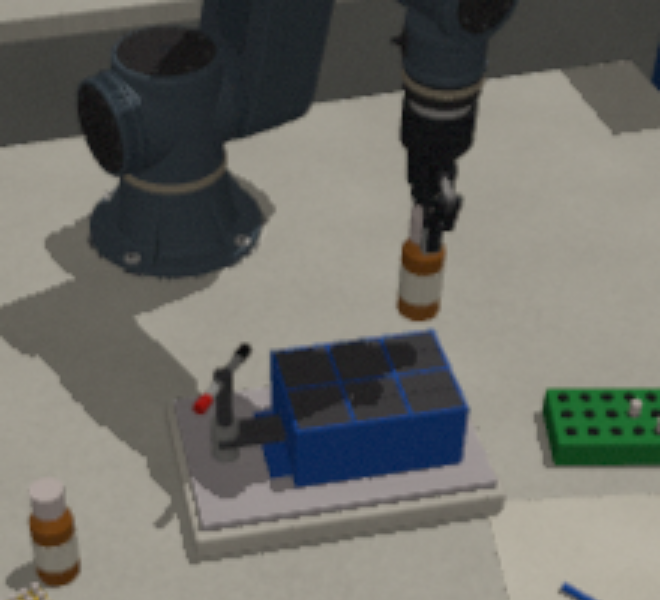

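The carried bottle hangs upright at about (420,280) and bottle B still stands at (50,535). Lowering into cell2.

jog_arm(
  linear=[
    [0.1,0,-3],
    [0,0,-2.5],
    [0,0,-0.8],
    [0,0,-0.8],
    [0,0,-0.8],
    [0,0,-0.8],
    [0,0,0],
  ],
  roll=[0,0,0,0,0,0,0],
)

```text
t: 15.2
position: [0.5063, 0.1771, 0.2046]
ee_rot: [0.735, 0.678, -0.013, -0.013]
force: [-0.5, -0.0, -2.4]
width: 0.0345
grip_force: 60.6
```

jog_arm(
  linear=[
    [0,0,-1],
    [0,0,-1],
    [0,0,-1],
    [0,0,-1],
    [0,0,-0.8],
    [0,0,-0.3],
    [0,0,0],
  ],
  roll=[0,0,0,0,0,0,0],
)

```text
t: 15.9
position: [0.5062, 0.1771, 0.1537]
ee_rot: [0.735, 0.678, -0.013, -0.013]
force: [0.3, -0.1, -3.3]
width: 0.0349
grip_force: 60.7
```

jog_arm(
  linear=[
    [0,0,-0.3],
    [0,0,-0.15],
    [0,0,-0.15],
    [0,0,0],
  ],
  roll=[0,0,0,0],
)

```text
t: 16.3
position: [0.5065, 0.1772, 0.1483]
ee_rot: [0.735, 0.678, -0.012, -0.013]
force: [-0.3, 0.8, -3.2]
width: 0.0345
grip_force: 60.7
```

jog_arm(
  linear=[
    [0,0,-0.1],
    [0,0,-0.1],
    [0,0,0],
  ],
  roll=[0,0,0],
)

```text
t: 16.6
position: [0.5067, 0.1774, 0.1474]
ee_rot: [0.735, 0.678, -0.012, -0.013]
force: [-2.2, -0.2, 6.9]
width: 0.0348
grip_force: 61.6
```

The bottle is on the floor. Releasing.

jog_arm(
  linear=[
    [0,0,0],
    [0,0,0],
    [0,0,0],
    [0,0,0],
    [0,0,1],
    [0,0,2],
    [0,0,3],
    [0,0,2],
  ],
  roll=[0,0,0,0,0,0,0,0],
  fingers=-0.5,
)

```text
t: 17.4
position: [0.5069, 0.1773, 0.2287]
ee_rot: [0.735, 0.678, -0.011, -0.013]
force: [0.8, 0.9, -0.4]
width: 0.0642
grip_force: 0.0
```

jog_arm(
  linear=[
    [1.0,-4.4,0],
    [1.0,-4.4,0],
    [1.0,-4.4,0],
    [1.0,-4.4,0],
    [1.0,-4.4,0],
    [1.0,-4.4,0],
    [1.0,-4.4,0],
    [1.0,-4.4,0],
  ],
  roll=[0,0,0,0,0,0,0,0],
  fingers=-1,
)

```text
t: 18.2
position: [0.5867, -0.1768, 0.2271]
ee_rot: [0.735, 0.678, -0.012, -0.013]
force: [0.9, 0.9, -0.1]
width: 0.0852
grip_force: 0.0
```

jog_arm(
  linear=[
    [0.9,-4.4,-1],
    [0.8,-4.4,-1],
    [0,0,0],
    [0,0,0],
  ],
  roll=[0,0,0,0],
)

```text
t: 18.6
position: [0.6032, -0.2639, 0.206]
ee_rot: [0.736, 0.677, -0.012, -0.013]
force: [0.4, -0.4, 0.6]
width: 0.0853
grip_force: 0.0
```

```bash
cat > near.py <<'E'
from h import *
from scipy.spatial.transform import Rotation as R
def near(x,y,lo,hi,rad):
    s=ctrl.observe(); c=dict(ctrl.capture('wrist')); T=np.eye(4);T[:3,:3]=R.from_quat(s['ee_rot']).as_matrix();T[:3,3]=s['position']
    c['cam_to_world']=T@c['tool_from_camera']
    print(s['position'],s['q'],s['width'])
    p=world(c,np.ones((420,560),bool)); return c,p[(p[:,2]>lo)&(p[:,2]<hi)&(np.hypot(p[:,0]-x,p[:,1]-y)<rad)]
E
python3 - <<'E'
from near import *
c,r=near(.604,-.265,.122,.14,.05)
print(len(r),r.mean(0), cv2.minEnclosingCircle(r[:,:2].astype(np.float32)) if len(r) else '')
c=ctrl.capture('top');p=world(c,np.ones((420,560),bool))
r=p[(p[:,2]>.178)&(p[:,2]<.19)&(np.hypot(p[:,0]-.505,p[:,1]-.177)<.05)]; print(len(r),r.mean(0),r[:,2].std())
E
```

```text
[ 0.60318828 -0.26389071  0.20598176] [-0.40706782  0.50954548  0.33675618  1.43261774 -0.01145293  1.2473639 ] 0.08527171626395195
1794 [ 0.60630525 -0.26512555  0.12990975] ((0.6058411598205566, -0.26657670736312866), 0.0183119997382164)
149 [0.50470049 0.17773578 0.18394067] 0.0023109283038008368
```

Bottle 1 stands, with its cap top at 0.184 as expected. Grasping bottle 2.

jog_arm(
  linear=[
    [0.2,-0.2,-3],
    [0,0,-3],
    [0,0,-3],
    [0,0,-1.8],
    [0,0,-0.5],
    [0,0,0],
  ],
  roll=[0,0,0,0,0,0],
)

```text
t: 19.3
position: [0.6056, -0.2637, 0.0937]
ee_rot: [0.735, 0.678, -0.012, -0.013]
force: [0.2, 0.7, 0.2]
width: 0.0854
grip_force: 0.0
```

jog_arm(
  linear=[
    [0,0,0],
    [0,0,0],
    [0,0,0],
    [0,0,0],
    [0,0,0],
    [0,0,0],
  ],
  roll=[0,0,0,0,0,0],
  fingers=1,
)

```text
t: 19.9
position: [0.6065, -0.2652, 0.0946]
ee_rot: [0.735, 0.678, -0.011, -0.012]
force: [0.4, 0.8, 6.1]
width: 0.0345
grip_force: 59.8
```

jog_arm(
  linear=[
    [0,0,1.5],
    [0,0,3],
    [0,0,4],
    [0,0,4],
    [0,0,4],
    [0,0,3.5],
    [0,1,0],
    [-0.4,3.5,0],
  ],
  roll=[0,0,0,0,0,0,0,0],
)

```text
t: 20.7
position: [0.6019, -0.2217, 0.2928]
ee_rot: [0.736, 0.676, -0.012, -0.012]
force: [0.3, 0.2, -3.6]
width: 0.035
grip_force: 60.6
```

jog_arm(
  linear=[
    [-0.4,4.2,0],
    [-0.4,4.2,0],
    [-0.4,4.2,0],
    [-0.4,4.2,0],
    [-0.4,4.2,0],
    [-0.4,4.2,0],
    [-0.4,4.2,0],
    [-0.4,3,0],
  ],
  roll=[0,0,0,0,0,0,0,0],
)

```text
t: 21.5
position: [0.5684, 0.1067, 0.2921]
ee_rot: [0.735, 0.678, -0.013, -0.014]
force: [-0.0, -0.3, -2.7]
width: 0.0348
grip_force: 60.5
```

jog_arm(
  linear=[
    [0,0.5,0],
    [0,0,0],
    [0,0,0],
  ],
  roll=[0,0,0],
)

```text
t: 21.8
position: [0.5694, 0.1084, 0.2927]
ee_rot: [0.735, 0.678, -0.013, -0.013]
force: [-0.6, -0.1, -1.7]
width: 0.0347
grip_force: 60.5
```

jog_arm(
  linear=[
    [0,0,-3],
    [0,0,-2.5],
    [0,0,-0.8],
    [0,0,-0.8],
    [0,0,-0.8],
    [0,0,-0.8],
    [0,0,0],
  ],
  roll=[0,0,0,0,0,0,0],
)

```text
t: 22.5
position: [0.5693, 0.1091, 0.2055]
ee_rot: [0.735, 0.678, -0.013, -0.013]
force: [-0.3, 0.3, -2.3]
width: 0.0349
grip_force: 61.0
```

jog_arm(
  linear=[
    [0,0,-1],
    [0,0,-1],
    [0,0,-1],
    [0,0,-1],
    [0,0,-0.8],
    [0,0,-0.3],
    [0,0,0],
  ],
  roll=[0,0,0,0,0,0,0],
)

```text
t: 23.2
position: [0.5692, 0.1091, 0.1546]
ee_rot: [0.735, 0.678, -0.013, -0.013]
force: [-0.5, 0.6, -2.5]
width: 0.0346
grip_force: 60.9
```

jog_arm(
  linear=[
    [0,0,-0.2],
    [0,0,-0.15],
    [0,0,-0.15],
    [0,0,0],
  ],
  roll=[0,0,0,0],
)

```text
t: 23.6
position: [0.5695, 0.1092, 0.1503]
ee_rot: [0.735, 0.678, -0.012, -0.013]
force: [0.5, 0.2, -2.8]
width: 0.0345
grip_force: 60.9
```

jog_arm(
  linear=[
    [0,0,-0.1],
    [0,0,-0.1],
    [0,0,0],
  ],
  roll=[0,0,0],
)

```text
t: 23.9
position: [0.5696, 0.1092, 0.1486]
ee_rot: [0.735, 0.678, -0.012, -0.013]
force: [-0.9, 0.8, 1.0]
width: 0.0347
grip_force: 61.2
```

jog_arm(
  linear=[
    [0,0,-0.05],
    [0,0,0],
    [0,0,0],
    [0,0,0],
    [0,0,1],
    [0,0,2],
    [0,0,3],
    [0,0,3],
  ],
  roll=[0,0,0,0,0,0,0,0],
  fingers=-0.5,
)

```text
t: 24.7
position: [0.5693, 0.1091, 0.2394]
ee_rot: [0.735, 0.678, -0.012, -0.013]
force: [0.4, 0.3, 0.2]
width: 0.064
grip_force: 0.0
```

jog_arm(
  linear=[
    [-0.6,-2,0],
    [-0.6,-2,0],
    [-0.6,-2,0],
    [-0.6,-2,0],
    [-0.6,-2,0],
    [-0.6,-2,0],
    [-0.6,-2,0],
    [-0.5,-2.3,0],
  ],
  roll=[0.15,0.15,0.15,0.15,0.15,0.15,0.15,0.15],
)

```text
t: 25.5
position: [0.5223, -0.0544, 0.2387]
ee_rot: [0.221, 0.975, -0.017, -0.003]
force: [-0.7, -0.3, 0.2]
width: 0.064
grip_force: 0.0
```

jog_arm(
  linear=[
    [0,0,0],
    [0,0,0],
    [0,0,0],
    [0,0,0],
    [0,0,0],
    [0,0,0],
    [0,0,0],
    [0,0,0],
  ],
  roll=[0.15,0.15,0.15,0.15,0.15,0.15,0.15,0.15],
)

```text
t: 26.3
position: [0.5226, -0.0538, 0.2387]
ee_rot: [-0.368, 0.93, -0.017, 0.007]
force: [0.4, 0.2, -0.5]
width: 0.064
grip_force: 0.0
```

jog_arm(
  linear=[
    [0,0,0],
    [0,0,0],
    [0,0,0],
    [0,0,0],
    [0,0,0],
    [0,0,0],
    [0,0,0],
    [0,0,0],
  ],
  roll=[0.15,0.15,0.15,0.15,0.15,0.15,0.15,0.15],
)

```text
t: 27.1
position: [0.5226, -0.0538, 0.2387]
ee_rot: [0.829, -0.559, 0.01, -0.015]
force: [0.6, 0.0, 0.6]
width: 0.0641
grip_force: 0.0
```

jog_arm(
  linear=[
    [0,0,0],
    [0,0,0],
    [0,0,0],
    [0,0,0],
  ],
  roll=[0.15,0.15,0.15,0],
)

```text
t: 27.5
position: [0.5226, -0.0539, 0.2385]
ee_rot: [0.932, -0.362, 0.007, -0.017]
force: [-0.6, -0.2, 0.4]
width: 0.0643
grip_force: 0.0
```

```bash
python3 - <<'E'
from near import *
c,r=near(.5227,-.0545,.158,.18,.075)
print(len(r),np.percentile(r[:,2],[5,50,95]),cv2.minAreaRect(r[:,:2].astype(np.float32)))
print((R.from_quat(ctrl.observe()['ee_rot']).as_matrix()).round(3))
save('clampw',c['frame'])
c=ctrl.capture('top');p=world(c,np.ones((420,560),bool))
for x,y in((.505,.177),(.568,.108)):
    r=p[(p[:,2]>.175)&(p[:,2]<.195)&(np.hypot(p[:,0]-x,p[:,1]-y)<.04)]; print(len(r),r.mean(0) if len(r) else '')
E
```

```text
[ 0.52263789 -0.05389109  0.23846517] [-0.11973734  0.22043501 -0.01935577  1.30996987  0.02909344 -2.51948126] 0.06431526782756916
3126 [0.16780143 0.17188274 0.17367522] ((0.5246519446372986, -0.05590195208787918), (0.021454844623804092, 0.11584112793207169), 47.23929977416992)
[[ 0.734 -0.679  0.024]
 [-0.68  -0.733  0.026]
 [ 0.    -0.036 -0.999]]
158 [0.50474383 0.17719313 0.18348782]
152 [0.5666401  0.10855204 0.18401701]
```

View pics/clampw.png

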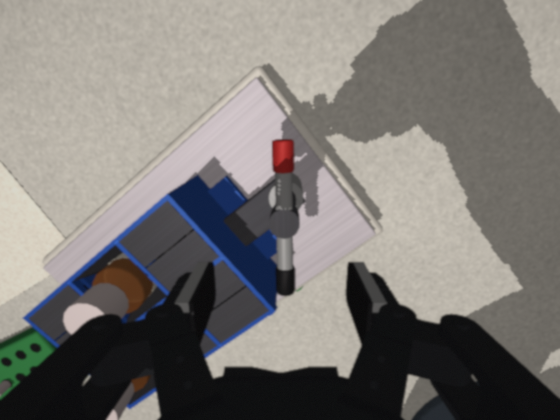

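The bar runs vertically in the wrist view: red end (283,155), hub (285,220), black end (286,283). It lies parallel to the pads and close to the tool centre, and both bottles stand with cap tops at 0.184. The clamp angle is about 0.68, so 3.92 rad remain. I'll grip the bar over the hub and twist clockwise with the wrist.

jog_arm(
  linear=[
    [0.1,-0.1,-2.5],
    [0,0,-2.5],
    [0,0,-2],
    [0,0,-1],
    [0,0,0],
  ],
  roll=[0,0,0,0,0],
)

```text
t: 28.1
position: [0.5228, -0.0547, 0.1569]
ee_rot: [0.931, -0.364, 0.005, -0.016]
force: [-0.7, -0.3, 0.3]
width: 0.0642
grip_force: 0.0
```

jog_arm(
  linear=[
    [0,0,0],
    [0,0,0],
    [0,0,0],
    [0,0,0],
    [0,0,0],
    [0,0,0],
  ],
  roll=[0,0,0,0,0,0],
  fingers=1,
)

```text
t: 28.7
position: [0.5241, -0.0549, 0.1591]
ee_rot: [0.931, -0.363, 0.007, -0.017]
force: [-0.6, -0.2, 5.1]
width: 0.0196
grip_force: 58.5
```

jog_arm(
  linear=[
    [0,0,0],
    [0,0,0],
    [0,0,0],
    [0,0,0],
  ],
  roll=[-0.1,-0.1,-0.1,-0.1],
)

```text
t: 29.1
position: [0.5244, -0.0548, 0.1591]
ee_rot: [0.84, -0.543, 0.011, -0.016]
force: [0.9, 0.8, 3.5]
width: 0.019
grip_force: 58.5
```

```bash
python3 - <<'E'
from near import *
s=ctrl.observe(); print(s['force'],s['moment'],s['width'])
c=ctrl.capture('top')
p=world(c,np.ones((420,560),bool));r=p[(p[:,2]>.16)&(p[:,2]<.18)&(np.hypot(p[:,0]-.5232,p[:,1]+.0545)<.065)]
print(len(r),cv2.minAreaRect(r[:,:2].astype(np.float32)) if len(r)>5 else '')
a=ctrl.capture('wrist')['frame'];save('tw',a)
E
```

```text
[0.87174531 0.77984239 3.53968826] [ 0.11856069 -0.00597663  0.06041261] 0.019018949056765804
3
```

View pics/tw.png

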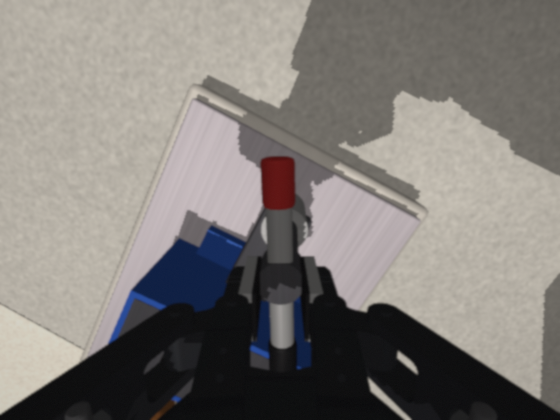

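The bar follows the gripper: red end at (278,182), still in line, with a 0.06 N m reaction. Continuing.

jog_arm(
  linear=[
    [0,0,0],
    [0,0,0],
    [0,0,0],
    [0,0,0],
    [0,0,0],
    [0,0,0],
    [0,0,0],
    [0,0,0],
  ],
  roll=[-0.15,-0.15,-0.15,-0.15,-0.15,-0.15,-0.15,-0.15],
)

```text
t: 30.0
position: [0.5253, -0.0551, 0.1591]
ee_rot: [-0.387, 0.922, -0.017, 0.009]
force: [4.4, -1.6, 2.7]
width: 0.019
grip_force: 58.6
```

jog_arm(
  linear=[
    [0,0,0],
    [0,0,0],
    [0,0,0],
    [0,0,0],
    [0,0,0],
    [0,0,0],
    [0,0,0],
    [0,0,0],
  ],
  roll=[-0.15,-0.15,-0.15,-0.15,-0.15,-0.15,-0.15,-0.15],
)

```text
t: 30.8
position: [0.5253, -0.0561, 0.1591]
ee_rot: [0.202, 0.979, -0.018, -0.001]
force: [2.8, -6.5, 4.7]
width: 0.0192
grip_force: 58.6
```

jog_arm(
  linear=[
    [0,0,0],
    [0,0,0],
    [0,0,0],
    [0,0,0],
    [0,0,0],
    [0,0,0],
    [0,0,0],
  ],
  roll=[-0.15,-0.15,-0.15,-0.15,-0.15,-0.15,0],
)

```text
t: 31.5
position: [0.5246, -0.0565, 0.159]
ee_rot: [0.608, 0.794, -0.015, -0.009]
force: [0.7, -6.5, 5.6]
width: 0.0192
grip_force: 58.9
```

```bash
python3 - <<'E'
from near import *
s=ctrl.observe(); m=R.from_quat(s['ee_rot']).as_matrix(); print(s['q'],s['force'],s['moment'],s['width'],np.arctan2(m[1,0],m[0,0]))
E
```

```text
[-0.0980564   0.29914538 -0.11803858  1.1837681  -0.01578184  1.20841991] [ 0.68911267 -6.53081141  5.63984845] [-1.48952332 -0.12200454 -0.01092437] 0.019181454965393783 1.8354229436366358
```

jog_arm(
  linear=[
    [0,0,0],
    [0,0,0],
    [0,0,0],
    [0,0,0],
    [0,0,0],
  ],
  roll=[-0.08,-0.06,-0.06,-0.05,0],
)

```text
t: 32.0
position: [0.5244, -0.0564, 0.1591]
ee_rot: [0.7, 0.714, -0.013, -0.01]
force: [-0.6, -7.4, 7.9]
width: 0.0193
grip_force: 58.9
```

```bash
cat > m.py <<'E'
from near import *
s=ctrl.observe(); m=R.from_quat(s['ee_rot']).as_matrix(); print(s['force'],s['moment'],s['width'],np.arctan2(m[1,0],m[0,0]))
E
python3 m.py
```

```text
[-0.57811365 -7.39763473  7.89600577] [-1.51755193  0.04621264  0.10173228] 0.01927193609711296 1.5893097062928268
```

jog_arm(
  linear=[
    [0,0,0],
    [0,0,0],
    [0,0,0],
  ],
  roll=[-0.04,-0.04,0],
)

```text
t: 32.3
position: [0.5244, -0.0551, 0.159]
ee_rot: [0.728, 0.685, -0.011, -0.012]
force: [1.1, -0.3, 7.4]
width: 0.019
grip_force: 59.1
```

```bash
python3 m.py
```

```text
[ 1.14463232 -0.30857839  7.36265767] [-0.02096755 -0.13146485 -0.05383084] 0.01897473633121087 1.5102926830975858
```

jog_arm(
  linear=[
    [0,0,0],
    [0,0,0],
    [0,0,0],
    [0,0,0],
  ],
  roll=[-0.05,-0.05,-0.05,0],
)

```text
t: 32.7
position: [0.5246, -0.0545, 0.159]
ee_rot: [0.777, 0.629, -0.01, -0.013]
force: [0.6, 1.7, 7.2]
width: 0.0192
grip_force: 59.0
```

```bash
python3 m.py; python3 - <<'E'
from h import *
save('tw2',ctrl.capture('wrist')['frame'])
E
```

```text
[0.56558514 1.71159392 7.19958896] [ 0.40876649 -0.27233077  0.61356526] 0.01923674626723579 1.3613515803536957
```

View pics/tw2.png

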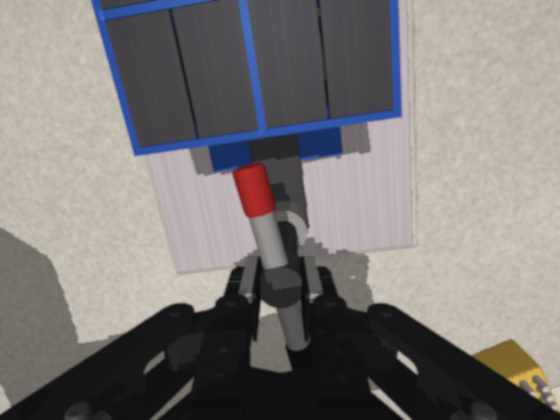

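The bar has stopped: the gripper slipped about 14° past it (red end at (253,190)) with a 0.61 N m reaction. That puts the bar at yaw ≈1.60, so the clamp is at about 4.6. Releasing and checking.

jog_arm(
  linear=[
    [0,0,0],
    [0,0,0],
    [0,0,0],
    [0,0,2],
    [0,0,3],
    [0,0,3],
  ],
  roll=[0,0,0,0,0,0],
  fingers=-0.5,
)

```text
t: 33.35
position: [0.523, -0.0549, 0.2383]
ee_rot: [0.777, 0.629, -0.012, -0.014]
force: [0.4, -0.6, 1.0]
width: 0.064
grip_force: 0.0
```

jog_arm(
  linear=[
    [-4,0,0],
    [-4,0,0],
    [-4,0,0],
    [-4,0,0],
    [0,0,0],
    [0,0,0],
  ],
  roll=[0,0,0,0,0,0],
)

```text
t: 33.95
position: [0.3632, -0.0549, 0.2382]
ee_rot: [0.778, 0.628, -0.011, -0.013]
force: [1.0, 0.1, -0.3]
width: 0.0642
grip_force: 0.0
```

```bash
python3 - <<'E'
from h import *
c=ctrl.capture('top');p=world(c,np.ones((420,560),bool))
r=p[(p[:,2]>.16)&(p[:,2]<.18)&(np.hypot(p[:,0]-.5232,p[:,1]+.0545)<.075)]
b=cv2.minAreaRect(r[:,:2].astype(np.float32)); print(len(r),b)
d=np.linalg.svd(r[:,:2]-r[:,:2].mean(0))[2][0]; print('bar yaw',np.arctan2(d[1],d[0])%np.pi)
for x,y in((.505,.177),(.568,.108)):
    r=p[(p[:,2]>.175)&(p[:,2]<.195)&(np.hypot(p[:,0]-x,p[:,1]-y)<.04)]; print(len(r),r.mean(0) if len(r) else '')
f=c['frame']; save('fin',cv2.resize(f[120:330,180:480],(800,560),interpolation=cv2.INTER_CUBIC))
E
```

```text
234 ((0.5226145386695862, -0.05352185294032097), (0.11405182629823685, 0.020936641842126846), 89.72368621826172)
bar yaw 1.6150702258207656
159 [0.5045588  0.17706289 0.18395905]
151 [0.56682541 0.10848582 0.18379608]
```

View pics/fin.png

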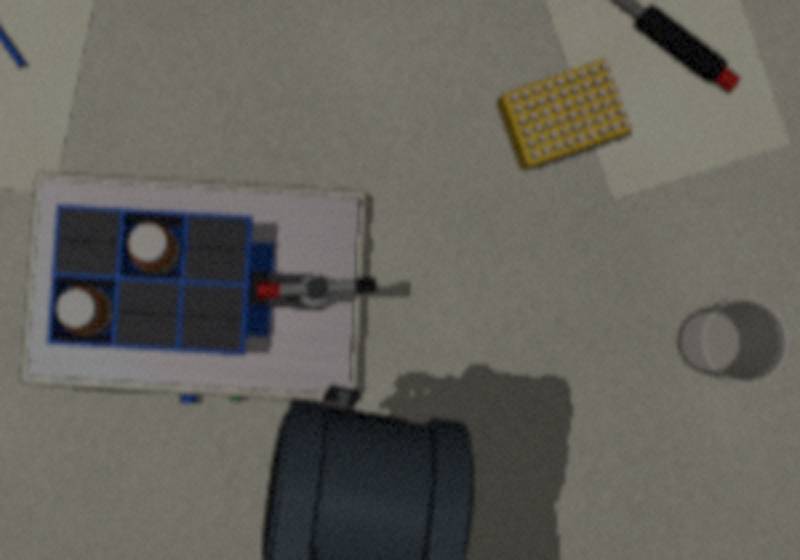

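The bar yaw of 1.615 puts the clamp at 4.60. Red end at (266,290) and black at (367,285) fit that, and the bottles stand in cells 2 and 4 at (82,308) and (148,242). Handing in.

```bash
python3 -c "
from rig import ctrl
print(ctrl.job_done())"
```

```text
the job is handed in; nothing more can be done
None
```

I stood the two amber bottles in the empty cells 2 and 4, then turned the T-handle clockwise to its stop (about 4.60 rad); the job was handed in at about 34 s, with nothing knocked over and the rack, tip box and beaker not touched.

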